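# Fit the half-cylinder in a roller-door key switch and hold the key turned

### The job

Bench-test the roller-door key switch: stand the brass half-cylinder fully home in the profile slot of the opened switch box and let go of it, then take the blue key, work it into the keyway right up to its shoulder, wiggling it past the sticky pins rather than forcing it, and turn it a full quarter turn clockwise (seen from above) against the return spring. Finish while gripping only the key and holding it turned, with key and cylinder still fully home; leave the other keys and everything else on the bench where they are.

Things in the scene. Friction and masses are not known exactly. Their poses are not given: they have to be found in the camera images.
- cylinder_keel (a point): Brass spring-return half-cylinder of euro profile, 180 g, 50 mm tall, standing key face up on the bench. Plan: round crown, 17 mm diameter, about the plug axis; on its -x side a keel 10 mm thick (y) reaching 24.5 mm from the axis. This point: mid keel, 17.5 mm from the plug axis, 25 mm up; z up, +x from keel to crown. Flat keel faces 17 mm long (x) look to +y and -y: good to pinch.
- cylinder_foot (a point): Centre of the crown's underside, on the plug axis; x, y, z axes as for cylinder_keel.
- keyway (a point): Centre of the key face, on the plug axis, 50 mm above cylinder_foot; axes as cylinder_keel (does not turn with the plug). The keyway is a dark slot 11 mm long (along x, plug at 0) by 4.6 mm wide, 30 mm deep, with a lead-in of 1 to 1.5 mm.
- pins (a point): Where the middle one of three sprung pins ends (inside, unseen, ball noses of 1.5 mm radius). They stand about 5 mm into the keyway from its keel (-x) end, 9, 15.5 and 22 mm below the face, and are sticky: each must be pushed back 4 to 5 mm by the key's nose, and then stays back.
- plug (a joint): Turn of the lock plug, rad: 0 at rest, grows clockwise seen from above, stop at 1.9. A spring of about 0.01 N m at 0 and 0.04 N m at 1.57 turns it back to 0 when the key is let go. The key has about 0.17 rad (10 degrees) of play in the keyway either way, so the plug lags behind the key.
- seat (a point): Profile slot in the bare metal tower in the opened grey switch box (fixed, 104 x 90 mm, on a 170 x 140 mm board). This point: on the slot floor, where cylinder_foot belongs, axes alike (keel to -x). Slot 28 mm deep, 1 mm clear all round, 2 mm lead-in. Tower x -33 to +17, y -18 to +18 mm, its top (46 mm above the bench) the highest part of the box; the cylinder at home stands 22 mm proud of it.
- blue_key_head (a point): Blue-headed key, 30 g, standing head up in one of three slots of a fixed dark wooden block (150 x 44 x 40 mm, slots 46 mm apart along its length, which is the keys' x). Head 28 mm wide (x), 9 mm thick (y), 30 mm tall; this point is its centre, 18 mm above the shoulder; z up. Lift it 32 mm to clear the block. It works either way round.
- blue_key_shoulder (a point): Underside of the blue key's steel shoulder (14 x 6 mm, 3 mm high), which rests on the block's top, and comes down on the cylinder's key face when the key is home. Axes as for blue_key_head.
- blue_key_tip (a point): Tip of the blade, 28 mm below the shoulder. Blade 9 mm wide (x), 3 mm thick (y), full round nose of radius 4.5 mm. Pushed straight down it binds on each pin; over about 20 N of push counts as forcing. Stop at some 10 N, ease off 0.3 mm, rock the key 2 mm to and fro along x (5 to 10 N sideways) to shove the pin back, push on; several times over.
- red_key: Key like the blue one with a red head, in the same block; stays. Origin at its shoulder.
- yellow_key: Key like the blue one with a yellow head, in the same block; stays. Origin at its shoulder.
- faceplate: Grey cover of the switch box, 104 x 90 x 5 mm, lying flat; bystander.
- hammer: Hammer, 260 mm, wooden handle, lying; bystander.
- drift_punch: Dark steel drift punch, 110 mm long, 12 mm thick, lying; bystander.
- screwdriver: Screwdriver, 200 mm, red handle, lying; bystander.
- wood_block: Wooden tapping block, 160 x 75 x 42 mm; bystander.
- screw_jar: Glass jar, 60 mm diameter, 75 mm tall; bystander.
Mind the look-alikes: they are no part of the job. Of the things that look like the part that bears seat, the smallest one is meant.

How it is judged:
On the way, in this order (a step that is already met when the one before it is completed fails the run):
1. the half-cylinder stands fully home in the slot of the switch box, let go (z of cylinder_foot in the frame of seat below 0.003 m and horizontal distance between cylinder_foot and seat below 0.003 m and angle between cylinder_foot's own z axis and vertical below 0.06 rad and angle between the x axis of cylinder_foot and the x axis of seat, either way round below 0.15 rad and contact force between the fingers and half_cylinder below 0.2 N), for 0.2 s.
2. the blue key is in the keyway up to its shoulder, the cylinder home (z of blue_key_shoulder in the frame of keyway below 0.003 m and horizontal distance between blue_key_shoulder and keyway below 0.003 m and angle between blue_key_shoulder's own z axis and vertical below 0.12 rad and z of cylinder_foot in the frame of seat below 0.003 m and horizontal distance between cylinder_foot and seat below 0.003 m and angle between cylinder_foot's own z axis and vertical below 0.06 rad and angle between the x axis of cylinder_foot and the x axis of seat, either way round below 0.15 rad), for 0.1 s.
At the end, for the whole second after the job is handed in: Cylinder foot within 3 mm of the slot floor and 3 mm of its axis, upright; blue key's shoulder within 3 mm of the key face and 3 mm of the axis, upright within 7 degrees; plug held at 1.22 rad (70 degrees) or more; key gripped (over 2 N); robot not touching the cylinder (all of step 2 and value of joint plug above 1.22 rad and contact force between the fingers and blue_key above 2 N and contact force between each of the arm, the fingers and half_cylinder below 0.5 N); the arm keeps its last pose, push and grip.
It fails at once if the key is forced: over 40 N between the blue key and the cylinder (with its plug and pins) before it is turned (value of joint plug below 0.3 rad and contact force between blue_key and half_cylinder above 40 N).
It fails at once if the red or the yellow key is moved by over 15 mm (distance of any of red_key, yellow_key from where it was at the start of the episode above 0.015 m).
It fails at once if a bystander on the bench is moved by over 30 mm (distance of any of faceplate, hammer, drift_punch, screwdriver, wood_block, screw_jar from where it was at the start of the episode above 0.03 m).
It also fails if it takes over 72 s, if anything falls off the work surface, if the arm or the gripper's body presses on something with over 40 N, if the wrist force passes 120 N, or if a joint passes its speed limit or range.

### The arm

A 6-joint arm with a two-finger parallel gripper is mounted at the origin on the work surface. World frame = base frame: x ahead of the robot, y to its left, z up, the work surface at z = 0. Lengths are in m, angles in rad, forces in N, time in s.
With the tool pointing down it reaches from about 0.25 to 0.725 m from the base axis. Payload 4 kg.
Tool frame: the origin (TCP) lies midway between the tips of the shut fingers; the grasp point (between the pads) lies 19 mm behind it; z points along the fingers, y is the line along which they close (so a half turn about z gives the same grasp; the last joint's range is limited). The gripper opens to 85 mm and grips with 20 to 120 N. Pads are 22 mm wide; open, the fingers measure 114 mm over their backs; the gripper's body (76 mm by 85 mm) begins 54 mm behind the grasp point. The pads swing forward as they close: fully open they stand 13 mm farther back than shut.
Start: joints at [1.222, 0.241, 0.005, 1.335, 0, 1.571], TCP at [0.171, 0.47, 0.231] pointing down, gripper open.
Joint ranges: [-2.72, 2.72], [-1.05, 1.87], [-1.09, 1.28], [-1.99, 2.15], [-1.42, 1.44], [-3.14, 3.14]. Speed limits (rad/s): [2.79, 2.79, 3.14, 3.14, 3.14, 3.14].

### API

Orientations are given as a unit quaternion [x, y, z, w].
In Python, from workcell import monitor, vision, job gives the robot as it stands.
- The arm moves only by the tool move_arm, never from a script. Its argument "moves" is a list that holds one entry, the list of rows, each a list of 5 numbers: the shift along the world's x, y, z in m, then the turn about the world's z in degrees, then the opening in per cent of the stroke, from 0 (shut) to 100 (fully open). In form: [[[x, y, z, turn, gripper], ...]]. A call has 1 to 5 rows; each row is the pose to reach, as a shift and turn from the pose commanded when the call began; what a row does not reach only later rows make up. A row lasts 1/8 s, in which the tool goes at most 62.5 mm and 10.7 degrees, less where a joint would pass 70% of its speed; a pose out of reach is approached as far as the arm can. A call with a gripper value outside its range is refused whole. The fingers move at their own pace and stop on an object; the grip force is fixed at half the most. Time passes only in rows, so rows that repeat a pose let the fingers close. It gives the time, the measured TCP pose, the force, the opening and the grip force at its end, in the units of the state.
- monitor.get_obs(): the state, without advancing time (a new reading comes with each control period).
- vision.camera(name): name is "scene" or "top"; returns a dict with "color" (480x640x3 uint8, red, green, blue), "camera_matrix" (3x3 intrinsics, pixels), "eye" and "attitude" of the camera in the world. Camera axes: x right, y up, looking along -z (the intrinsics and any distortion apply to the point x, -y, -z); pixel columns grow to the right and rows downward; lengths in m; the calibration is good to about 2 mm. A picture is of the moment at which its call begins. There is no depth.
- job.job_done(): hands the job in; it is judged then, once.
The state is a dict: "clock": time; "joint_pos": joint angles; "joint_vel": joint speeds; "tau": joint torques, N m; "eef_pos": TCP position; "tool_rot": TCP orientation; "ft_force": force on the tool from outside, world axes, zero at the start; "ft_torque": the same for the moment, N m; "grip_width": finger opening in m; "grasp_force": force on a finger pad.
Only numpy, scipy, OpenCV 4.12 (cv2) and the standard library are available. Lean on these libraries where they do the work, as an engineer would, in place of code of your own. Each camera call takes 0.05 s, during which the arm holds its last target. There are 200 camera calls.

## Working session

There is one attempt and no reset: what is moved stays moved. The work goes in short steps, Python scripts to look and compute and a tool call to move; the robot and the scene stay as the last step left them, time stands still between calls to the robot, and variables do not carry over. Pictures are saved under pics/ and viewed, at most 12 in all, crops included, and the job is handed in when it is done.

Besides the shell and the picture viewer there is one more tool, called after ">>>" as name(argument=value, ...) on one line, values as JSON. move_arm: Moves the arm, as the interface text tells. Its arguments: {"type":"object","properties":{"moves":{"type":"array","items":{"type":"array","items":{"type":"array","items":{"type":"number"}}}}},"required":["moves"]}

```bash
mkdir -p pics; cat > h.py <<'E'
import numpy as np, cv2
from workcell import monitor, vision, job
def cam(n):
    c=vision.camera(n); return c
def save(c,f): cv2.imwrite('pics/'+f,cv2.cvtColor(c['color'],cv2.COLOR_RGB2BGR))
E
python3 - <<'E'
from h import *
for n in ('top','scene'):
    c=cam(n); save(c,n+'0.png'); print({k:(v if k!='color' else 0) for k,v in c.items()})
print(monitor.get_obs())
E
```

```text
{'color': 0, 'camera_matrix': array([[618.89302498,   0.        , 324.71632663],
       [  0.        , 618.89302498, 246.72931636],
       [  0.        ,   0.        ,   1.        ]]), 'eye': array([ 0.38868686, -0.02161787,  1.70148465]), 'attitude': array([ 0.02436415, -0.02227825, -0.69819379,  0.71514719])}
{'color': 0, 'camera_matrix': array([[448.70452903,   0.        , 319.91001046],
       [  0.        , 448.70452903, 234.21388674],
       [  0.        ,   0.        ,   1.        ]]), 'eye': array([ 1.12747775, -0.11611394,  0.88075896]), 'attitude': array([0.24719543, 0.21285225, 0.61903986, 0.71440744])}
{'clock': 0.1, 'joint_pos': array([ 1.22201440e+00,  2.41329558e-01,  3.83458372e-03,  1.33523080e+00,
       -2.13817877e-05,  1.57079250e+00]), 'joint_vel': array([ 0.00044219, -0.00324229,  0.00306897,  0.00023657,  0.00010767,
        0.00081623]), 'tau': array([ 2.80808599e-04, -3.73138833e+01,  2.53009593e+01,  1.07945327e-02,
        1.38786909e-04, -6.50740006e-06]), 'eef_pos': array([0.17068111, 0.4693381 , 0.23049674]), 'tool_rot': array([ 1.73506397e-01,  9.84832270e-01, -9.51946670e-04, -1.56860878e-04]), 'ft_force': array([-0.20850561,  0.13129059, -0.01106372]), 'ft_torque': array([ 0.00807714,  0.00260816, -0.00606401]), 'grasp_force': 0.0, 'grip_width': 0.08559724049020742}
```

View pics/top0.png

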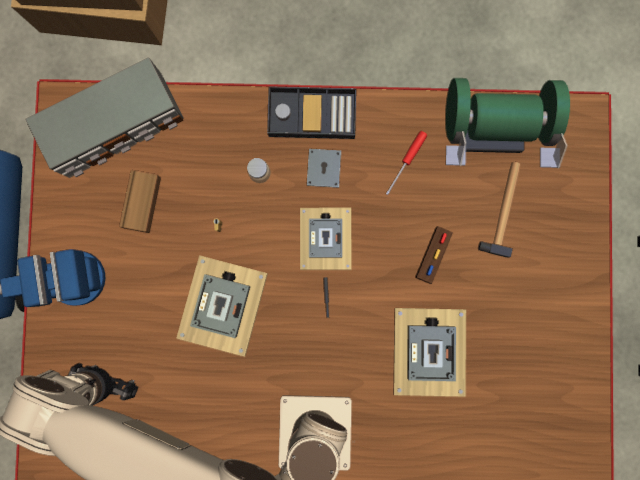

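View pics/scene0.png

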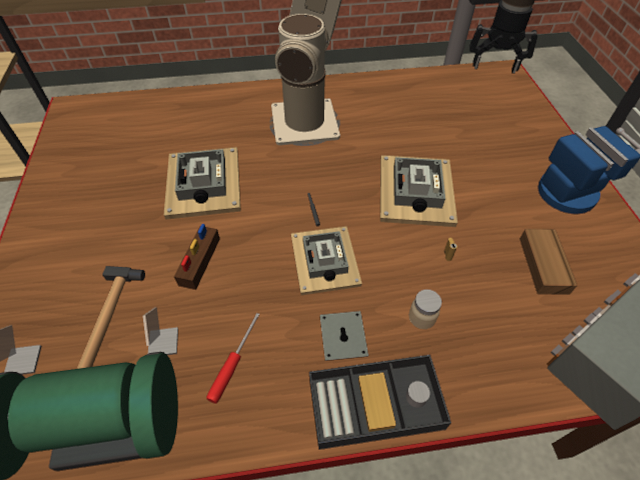

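The three switch boxes are look-alikes. The smallest is the middle one, at top (326,238). The brass cylinder is at (217,225) and the key block at (434,255). Next I'll enlarge these in a single montage.

```bash
cat >> h.py <<'E'
from scipy.spatial.transform import Rotation as R
def mont(specs,f,tw=266,cols=3):
    # specs: (cam dict, u0,v0,half)
    t=[]
    for c,u,v,h in specs:
        im=cv2.cvtColor(c['color'],cv2.COLOR_RGB2BGR)[v-h:v+h,u-h:u+h]
        im=cv2.resize(im,(tw,tw),interpolation=cv2.INTER_CUBIC)
        for k in range(0,2*h,10):
            p=int(k*tw/(2*h)); cv2.line(im,(p,0),(p,5),(0,255,0),1); cv2.line(im,(0,p),(5,p),(0,255,0),1)
        t.append(im)
    rows=[np.hstack(t[i:i+cols]) for i in range(0,len(t),cols)]
    cv2.imwrite('pics/'+f,np.vstack(rows))
def ray(c,u,v):
    K=c['camera_matrix']; d=np.array([(u-K[0,2])/K[0,0],-(v-K[1,2])/K[1,1],-1])
    return np.array(c['eye']),R.from_quat(c['attitude']).apply(d)
def at(c,u,v,z):
    e,d=ray(c,u,v); return e+d*(z-e[2])/d[2]
def proj(c,p):
    q=R.from_quat(c['attitude']).inv().apply(np.asarray(p,float)-c['eye']); K=c['camera_matrix']
    return np.stack([K[0,2]+K[0,0]*q[...,0]/-q[...,2],K[1,2]-K[1,1]*q[...,1]/-q[...,2]],-1)
E
python3 - <<'E'
from h import *
t=cam('top'); s=cam('scene')
mont([(t,217,225,15),(t,326,238,30),(t,434,255,32),(s,451,249,20),(s,326,255,35),(s,198,256,36)],'m1.png')
E
```

```text
(no output)
```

View pics/m1.png

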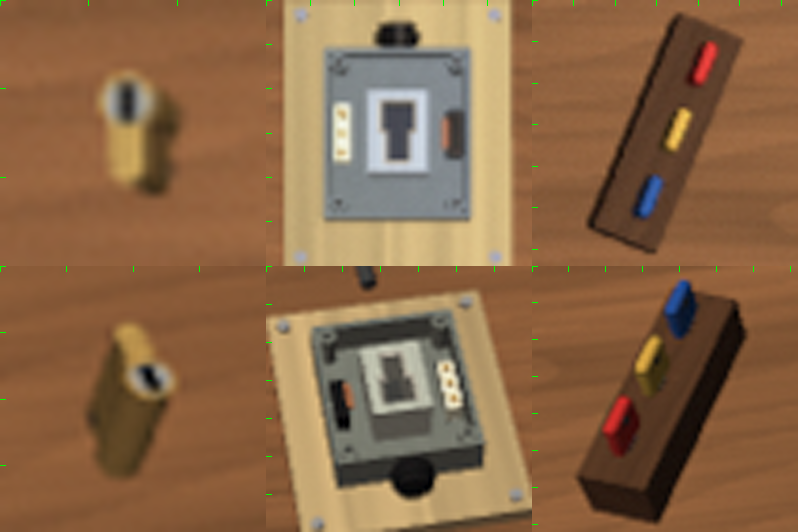

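```bash
cat >> h.py <<'E'
from scipy.optimize import least_squares
def fit(obs,x0,bias=None):
    # obs: (cam, local xyz, u, v); x=[x,y,yaw]
    def f(p):
        c,s=np.cos(p[2]),np.sin(p[2]); r=[]
        for cm,l,u,v in obs:
            r+=list(proj(cm,[p[0]+c*l[0]-s*l[1],p[1]+s*l[0]+c*l[1],l[2]])-[u,v])
        return np.array(r)
    q=least_squares(f,x0); return q.x,f(q.x).reshape(-1,2)
def tl(tile,px,py,u0,v0,h,tw=266,cols=3):
    s=tw/(2*h); x=px-(tile%cols)*tw; y=py-(tile//cols)*tw
    return u0-h+(x+.5)/s-.5, v0-h+(y+.5)/s-.5
E
python3 - <<'E'
from h import *
t=cam('top'); s=cam('scene'); np.set_printoptions(precision=4,suppress=True)
def go(n,T,S,x0):
    for nm,o in (('top',T),('scene',S),('both',T+S)):
        x,r=fit(o,x0); print(n,nm,x[:2],np.degrees(x[2]),'res',np.abs(r).max().round(2))
C=lambda p:tl(0,*p,217,225,15); 
Sc=lambda p:tl(3,*p,451,249,20)
go('cyl',[(t,(0,0,.05),*C((128,100))),(t,(-24.5e-3,0,.05),*C((127,182)))],[(s,(0,0,.05),*Sc((152,378))),(s,(-24.5e-3,0,.05),*Sc((128,325)))],[.45,.25,0])
tw=[(.017,.018,.046),(.017,-.018,.046),(-.033,-.018,.046),(-.033,.018,.046)]
T=[(t,l,*tl(1,*p,326,238,30)) for l,p in zip(tw,[(367,89),(429,89),(430,172),(367,172)])]
S=[(s,l,*tl(4,*p,326,255,35)) for l,p in zip(tw,[(440,405),(372,415),(359,350),(420,338)])]
go('seat',T,S,[.42,-.02,0])
hd=[(.046,0,.073),(0,0,.073),(-.046,0,.073)]
T=[(t,l,*tl(2,*p,434,255,32)) for l,p in zip(hd,[(704,62),(678,130),(649,197)])]
hs=[(.046,0,.058),(0,0,.058),(-.046,0,.058)]
S=[(s,l,*tl(5,*p,198,256,36)) for l,p in zip(hs,[(621,425),(651,363),(680,308)])]
go('keys',T,S,[.36,-.3,-.4])
E
```

```text
cyl top [0.5602 0.2778] 1.336059736431739 res 0.08
cyl scene [0.5601 0.2789] 1.4620876705911487 res 0.16
cyl both [0.5602 0.2784] 1.4210883253588815 res 0.21
seat top [ 0.5321 -0.0165] 1.5960527757247887 res 0.41
seat scene [ 0.5322 -0.0144] 2.8913061989149638 res 1.19
seat both [ 0.5322 -0.0153] 2.3254409064727906 res 1.63
keys top [ 0.4846 -0.3104] -21.332543966042774 res 0.23
keys scene [ 0.4835 -0.3118] -21.294935922140763 res 0.35
keys both [ 0.4842 -0.3111] -21.338593965508352 res 0.54
```

>>> move_arm(moves=[[[0.05,-0.026,0,4.3,100],[0.1,-0.052,0,8.6,100],[0.15,-0.078,0,12.9,100],[0.2,-0.104,0,17.2,100],[0.25,-0.13,0,21.4,100]]])

```text
clock: 0.92
eef_pos: [0.4224, 0.3389, 0.2313]
tool_rot: [-0.014, 1.0, 0.0, 0.0]
ft_force: [1.0, 0.7, -0.0]
grip_width: 0.0852
grasp_force: 0.0
```

>>> move_arm(moves=[[[0.04,-0.021,-0.03,0,100],[0.08,-0.042,-0.06,0,100],[0.12,-0.0625,-0.1,0,100],[0.121,-0.0625,-0.1,0,100],[0.121,-0.0625,-0.1,0,100]]])

```text
clock: 1.55
eef_pos: [0.5417, 0.2774, 0.1313]
tool_rot: [-0.012, 1.0, 0.0, -0.0]
ft_force: [0.4, -0.1, 1.4]
grip_width: 0.0855
grasp_force: 0.0
```

```bash
python3 - <<'E'
from h import *
o=monitor.get_obs(); print(o['eef_pos'],o['joint_pos'],R.from_quat(o['tool_rot']).as_matrix().round(3),o['clock'])
t=cam('top'); s=cam('scene')
mont([(t,217,225,25),(s,451,249,35)],'m2.png',tw=400,cols=2)
E
```

```text
[0.54167945 0.277446   0.13130336] [4.73127609e-01 5.11181059e-01 1.39388056e-01 1.19972401e+00
 4.59334202e-04 4.48774309e-01] [[-1.    -0.024 -0.001]
 [-0.024  1.     0.   ]
 [ 0.001  0.    -1.   ]] 1.55
```

View pics/m2.png

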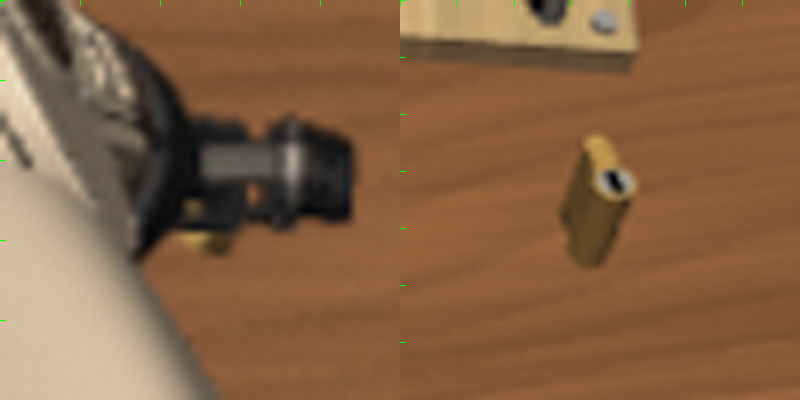

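The view is blocked by the arm from above, but the cylinder stands clear in the scene view. I'll descend and close.

>>> move_arm(moves=[[[0,0,-0.04,0,100],[0,0,-0.075,0,100],[0,0,-0.1,0,100],[0,0,-0.1,0,100],[0,0,-0.1,0,50]]])

```text
clock: 2.28
eef_pos: [0.5427, 0.2787, 0.0335]
tool_rot: [-0.013, 1.0, 0.001, 0.002]
ft_force: [0.3, 0.2, 1.4]
grip_width: 0.0694
grasp_force: 0.0
```

>>> move_arm(moves=[[[0,0,0,0,0],[0,0,0,0,0],[0,0,0,0,0],[0,0,0,0,0],[0,0,0,0,0]]])

```text
clock: 2.9
eef_pos: [0.5423, 0.2776, 0.032]
tool_rot: [-0.012, 1.0, 0.0, 0.0]
ft_force: [-1.8, 0.5, 4.3]
grip_width: 0.0084
grasp_force: 61.4
```

>>> move_arm(moves=[[[0,0,0,0,0],[0,0,0.03,0,0],[0,0,0.07,0,0],[0,0,0.1,0,0],[0,0,0.1,0,0]]])

```text
clock: 3.52
eef_pos: [0.5433, 0.278, 0.1331]
tool_rot: [-0.012, 1.0, 0.001, 0.002]
ft_force: [0.3, -0.4, -2.7]
grip_width: 0.0083
grasp_force: 60.6
```

>>> move_arm(moves=[[[-0.006,-0.059,0,0.3,0],[-0.012,-0.118,0,0.6,0],[-0.018,-0.177,0,0.6,0],[-0.024,-0.236,0,0.6,0],[-0.028,-0.294,0,0.6,0]]])

```text
clock: 4.15
eef_pos: [0.5117, -0.0184, 0.1287]
tool_rot: [-0.018, 1.0, -0.0, -0.002]
ft_force: [0.7, 0.2, -2.7]
grip_width: 0.0084
grasp_force: 60.5
```

>>> move_arm(moves=[[[0,0,0,0,0],[0,0,-0.01,0,0],[0,0,-0.02,0,0],[0,0,-0.03,0,0],[0,0,-0.03,0,0]]])

```text
clock: 4.78
eef_pos: [0.5128, -0.0156, 0.0998]
tool_rot: [-0.018, 1.0, 0.0, -0.001]
ft_force: [0.2, 0.2, -3.0]
grip_width: 0.0083
grasp_force: 60.5
```

```bash
python3 - <<'E'
from h import *
o=monitor.get_obs(); print(o['eef_pos'],o['tool_rot'],o['joint_pos'],o['ft_force'])
t=cam('top'); s=cam('scene')
mont([(t,326,238,25),(s,326,250,30)],'m3.png',tw=400,cols=2)
E
```

```text
[ 0.51282029 -0.01561342  0.09979219] [-1.84710495e-02  9.99828274e-01  8.15269912e-05 -1.49536675e-03] [-3.04466092e-02  3.64602122e-01 -1.82805030e-01  1.02638431e+00
  1.66143659e-05 -6.73908754e-02] [ 0.21617575  0.15236666 -3.0408122 ]
```

View pics/m3.png

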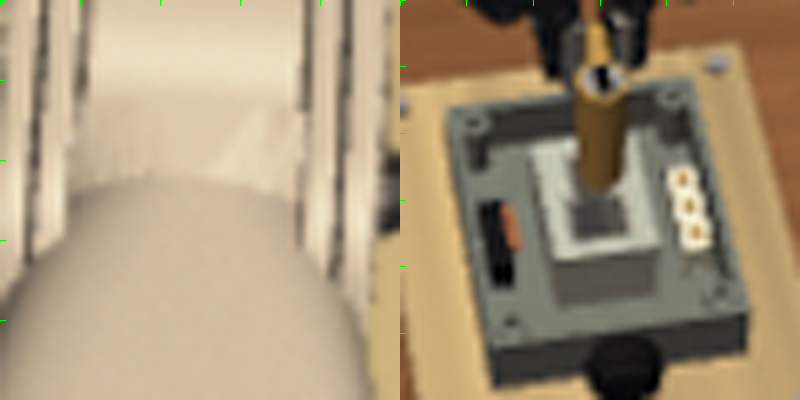

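```bash
python3 - <<'E'
from h import *
np.set_printoptions(precision=4,suppress=True)
s=cam('scene'); L=lambda p:tl(1,*p,326,250,30,tw=400,cols=2)
tw=[(.017,.018,.046),(.017,-.018,.046),(-.033,-.018,.046),(-.033,.018,.046)]
x,r=fit([(s,l,*L(p)) for l,p in zip(tw,[(657,244),(556,258),(530,144),(626,135)])],[.53,-.015,0]); print(x,r)
x,r=fit([(s,l,*L(p)) for l,p in zip(tw[:3],[(657,244),(556,258),(530,144)])],[.53,-.015,0]); print(x,r)
print('crown centre', at(s,*L((603,78)),.118), 'foot rim (front)',at(s,*L((600,190)),.068))
def back(p,z):
    q=proj(s,[*p,z]); return ((q[0]+.5-296)*6.667+400-.5,(q[1]+.5-220)*6.667-.5)
for p in [(.531,-.0155)]: print(back(p,.118),back((p[0]+.0085*.8,p[1]-.002),.068))
c,sn=np.cos(.035),np.sin(.035)
print('slot crown front edge',back((.5322+.0095,-.0155),.046),back((.5322+.0115,-.0155),.046), [back((.5322,-.0155+k),.046) for k in (-.0105,.0105)])
E
```

```text
[ 0.5319 -0.0165  0.0406] [[ 0.1181  0.1066]
 [-0.288   0.3655]
 [-0.2729  0.1771]
 [ 0.4501 -0.6961]]
[ 0.5314 -0.0161  0.0326] [[ 0.222  -0.0411]
 [-0.2023  0.1142]
 [-0.0194 -0.0841]]
crown centre [ 0.5301 -0.0149  0.118 ] foot rim (front) [ 0.5384 -0.0166  0.068 ]
(np.float64(601.6961493688564), np.float64(80.37206333722509)) (np.float64(597.0525650068068), np.float64(188.82607659113424))
slot crown front edge (np.float64(603.8297940198474), np.float64(235.3648016961147)) (np.float64(604.7161297559024), np.float64(240.08975402657214)) [(np.float64(569.4531919247381), np.float64(216.58154154357157)), (np.float64(629.7884194202513), np.float64(209.57341718952364))]
```

>>> move_arm(moves=[[[0.0015,-0.001,-0.01,0,0],[0.0015,-0.001,-0.018,0,0],[0.0015,-0.001,-0.021,0,0],[0.0015,-0.001,-0.023,0,0],[0.0015,-0.001,-0.025,0,0]]])

```text
clock: 5.55
eef_pos: [0.5155, -0.0177, 0.0763]
tool_rot: [-0.018, 1.0, 0.0, 0.0]
ft_force: [-1.4, -0.3, -1.3]
grip_width: 0.0085
grasp_force: 60.7
```

```bash
python3 - <<'E'
from h import *
o=monitor.get_obs(); print(o['eef_pos'],o['tool_rot'],o['ft_force'],o['ft_torque'])
s=cam('scene')
mont([(s,326,250,30)],'m4.png',tw=500,cols=1)
E
```

```text
[ 0.51554292 -0.01765012  0.07630313] [-1.75319626e-02  9.99846290e-01  2.75034819e-06  1.64672016e-04] [-1.37683492 -0.31973068 -1.31509361] [ 0.09948022  0.00551038 -0.00976612]
```

View pics/m4.png

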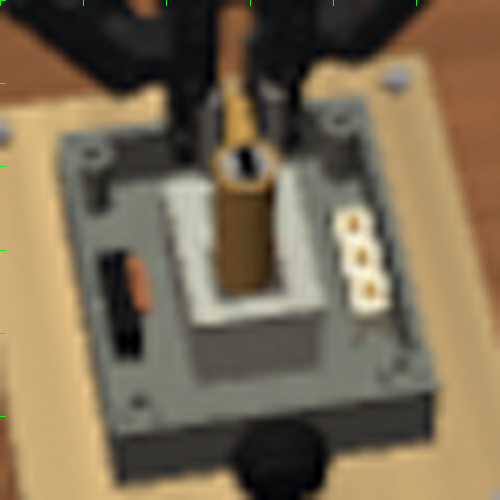

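The foot is just entering the slot with an even margin around it. I'll continue slowly.

>>> move_arm(moves=[[[-0.0005,0,-0.002,0,0],[-0.0005,0,-0.004,0,0],[-0.0005,0,-0.006,0,0],[-0.0005,0,-0.008,0,0],[-0.0005,0,-0.008,0,0]]])

```text
clock: 6.22
eef_pos: [0.5148, -0.0173, 0.068]
tool_rot: [-0.018, 1.0, 0.0, -0.0]
ft_force: [0.6, 2.6, -3.4]
grip_width: 0.0085
grasp_force: 60.4
```

>>> move_arm(moves=[[[0,0.0005,-0.003,0,0],[0,0.0005,-0.007,0,0],[0,0.0005,-0.011,0,0],[0,0.0005,-0.014,0,0],[0,0.0005,-0.0155,0,0]]])

```text
clock: 6.85
eef_pos: [0.5147, -0.0171, 0.0525]
tool_rot: [-0.018, 1.0, -0.0, -0.0]
ft_force: [0.1, 1.9, -0.3]
grip_width: 0.0084
grasp_force: 60.7
```

>>> move_arm(moves=[[[0,0.0003,-0.001,0,0],[0,0.0003,-0.002,0,0],[0,0.0003,-0.0025,0,0]]])

```text
clock: 7.22
eef_pos: [0.5149, -0.0171, 0.0502]
tool_rot: [-0.017, 1.0, -0.0, -0.0]
ft_force: [0.2, 0.8, -1.5]
grip_width: 0.0083
grasp_force: 60.6
```

>>> move_arm(moves=[[[0,0,-0.0005,0,0],[0,0,-0.0005,0,40],[0,0,-0.0005,0,40],[0,0,0.0,0,40],[0,0,0.0,0,40]]])

```text
clock: 7.85
eef_pos: [0.515, -0.0168, 0.0504]
tool_rot: [-0.018, 1.0, -0.0, 0.0]
ft_force: [0.5, -0.1, 0.4]
grip_width: 0.0342
grasp_force: 0.0
```

>>> move_arm(moves=[[[0,0,0.02,0,40],[0,0,0.06,0,40],[0,0,0.1,0,40],[0,-0.05,0.1,-4,60],[0,-0.1,0.1,-8,100]]])

```text
clock: 8.48
eef_pos: [0.5156, -0.1174, 0.1514]
tool_rot: [0.052, 0.999, -0.0, 0.001]
ft_force: [0.5, -0.2, -0.8]
grip_width: 0.0676
grasp_force: 0.0
```

```bash
python3 - <<'E'
from h import *
o=monitor.get_obs(); print(o['eef_pos'],o['tool_rot'],o['ft_force'],o['clock'])
s=cam('scene');t=cam('top')
mont([(t,326,238,16),(s,326,250,26)],'m5.png',tw=400,cols=2)
E
```

```text
[ 0.51559207 -0.11744809  0.15135589] [ 5.22179328e-02  9.98635012e-01 -2.24880296e-04  1.16192827e-03] [ 0.50766291 -0.15906642 -0.75023594] 8.475
```

View pics/m5.png

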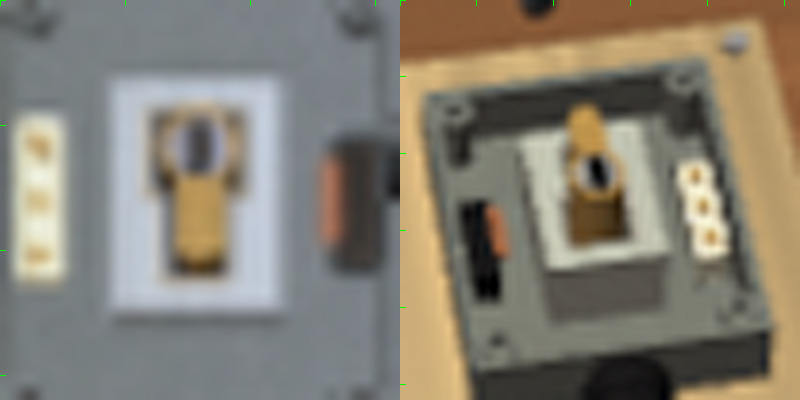

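```bash
python3 - <<'E'
from h import *
np.set_printoptions(precision=4,suppress=True)
s=cam('scene');t=cam('top'); a=tl(0,202,149,326,238,16,tw=400,cols=2); b=tl(1,596,174,326,250,26,tw=400,cols=2)
print('keyway z.068 top',at(t,*a,.068),'scene',at(s,*b,.068))
(e,d),(f,g)=ray(t,*a),ray(s,*b); q=np.linalg.lstsq(np.c_[d,-g],f-e,rcond=None)[0]; print('tri',e+d*q[0],f+g*q[1])
th=np.radians(-21.34); print('blue',.4842-.046*np.cos(th),-.3111-.046*np.sin(th))
E
```

```text
keyway z.068 top [ 0.5318 -0.0173  0.068 ] scene [ 0.533 -0.017  0.068]
tri [ 0.5319 -0.0173  0.0666] [ 0.532  -0.0168  0.0666]
blue 0.4413538794454718 -0.29436052708634963
```

The cylinder is home: the key face triangulates to z≈0.067 at (0.5325,-0.017). Now for the blue key.

>>> move_arm(moves=[[[-0.018,-0.044,0,-4,100],[-0.037,-0.088,0,-8,100],[-0.055,-0.133,0,-12,100],[-0.0735,-0.177,0,-15.3,100],[-0.0735,-0.177,-0.01,-15.3,100]]])

```text
clock: 9.3
eef_pos: [0.4412, -0.2956, 0.1407]
tool_rot: [0.186, 0.983, -0.0, 0.001]
ft_force: [-0.0, 0.2, -0.0]
grip_width: 0.0856
grasp_force: 0.0
```

```bash
python3 - <<'E'
from h import *
o=monitor.get_obs(); print(o['eef_pos'],o['tool_rot'],o['ft_force'],o['clock'])
s=cam('scene');t=cam('top')
mont([(t,434,255,32),(s,198,246,40)],'m6.png',tw=400,cols=2)
E
```

```text
[ 0.44120692 -0.29557925  0.1407089 ] [ 1.86139508e-01  9.82522860e-01 -4.34642609e-04  8.51490854e-04] [-0.04320987  0.24024244 -0.04325992] 9.3
```

View pics/m6.png

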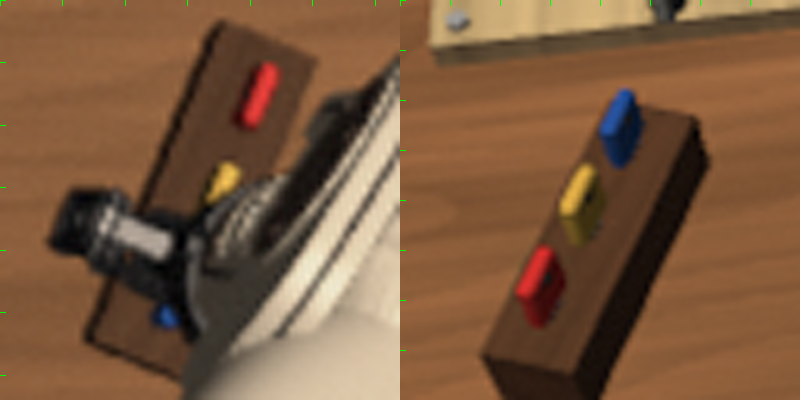

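>>> move_arm(moves=[[[0,0.001,-0.04,0.2,100],[0,0.001,-0.075,0.2,100],[0,0.001,-0.094,0.2,100],[0,0.001,-0.094,0.2,60],[0,0.001,-0.094,0.2,0]]])

```text
clock: 10.02
eef_pos: [0.4425, -0.292, 0.0471]
tool_rot: [0.182, 0.983, -0.0, 0.0]
ft_force: [0.7, -0.1, 0.3]
grip_width: 0.0514
grasp_force: 0.0
```

>>> move_arm(moves=[[[0,0,0,0,0],[0,0,0,0,0],[0,0,0,0,0],[0,0,0,0,0],[0,0,0,0,0]]])

```text
clock: 10.65
eef_pos: [0.442, -0.2932, 0.0472]
tool_rot: [0.183, 0.983, -0.0, 0.001]
ft_force: [-0.7, 0.8, 5.9]
grip_width: 0.0083
grasp_force: 60.5
```

>>> move_arm(moves=[[[0,0,0,0,0],[0,0,0.015,0,0],[0,0,0.035,0,0],[0,0,0.06,0,0],[0,0,0.09,0,0]]])

```text
clock: 11.28
eef_pos: [0.4405, -0.2925, 0.1371]
tool_rot: [0.183, 0.983, 0.0, -0.001]
ft_force: [0.5, -0.6, 0.9]
grip_width: 0.0078
grasp_force: 59.7
```

>>> move_arm(moves=[[[0.018,0.055,0,5,0],[0.036,0.11,0,10,0],[0.054,0.165,0,15,0],[0.073,0.22,0,20,0],[0.091,0.276,0,23.1,0]]])

```text
clock: 11.9
eef_pos: [0.5326, -0.0153, 0.137]
tool_rot: [-0.018, 1.0, -0.0, 0.0]
ft_force: [1.5, -0.2, 0.2]
grip_width: 0.008
grasp_force: 59.8
```

>>> move_arm(moves=[[[0,0,-0.005,0,0],[0,0,-0.01,0,0],[0,0,-0.02,0,0],[0,0,-0.02,0,0],[0,0,-0.02,0,0]]])

```text
clock: 12.52
eef_pos: [0.5322, -0.0178, 0.1162]
tool_rot: [-0.017, 1.0, -0.0, -0.0]
ft_force: [0.3, -0.2, -0.5]
grip_width: 0.0077
grasp_force: 59.8
```

```bash
python3 - <<'E'
from h import *
o=monitor.get_obs(); print(o['eef_pos'],o['tool_rot'],o['ft_force'],o['clock'],o['joint_pos'])
s=cam('scene')
mont([(s,326,236,20)],'m7.png',tw=600,cols=1)
E
```

```text
[ 0.53215298 -0.01777812  0.11622925] [-1.66892849e-02  9.99860707e-01 -1.34385492e-05 -1.86430734e-04] [ 0.34525038 -0.21424742 -0.4555618 ] 12.525 [-3.33695575e-02  3.81429173e-01 -1.09358014e-01  1.08038019e+00
 -4.55009358e-05 -6.67496691e-02]
```

View pics/m7.png

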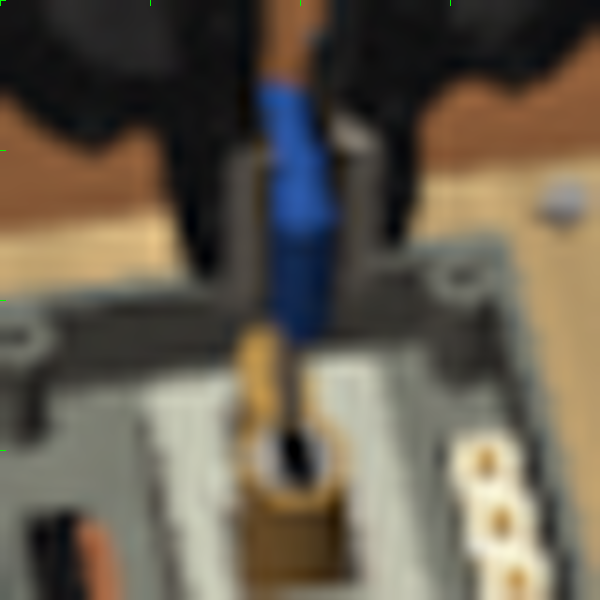

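```bash
cat >> h.py <<'E'
E
python3 - <<'E'
from h import *
np.set_printoptions(precision=4,suppress=True)
s=cam('scene'); L=lambda u,v:tl(0,u,v,326,236,20,tw=600,cols=1)
print('head front top',at(s,*L(304,222),.142),'back top',at(s,*L(284,84),.142),'front bottom',at(s,*L(302,338),.112))
print('plug',at(s,*L(292,460),.0675))
def back(p): q=proj(s,p); return ((q+.5-[306,216])*15-.5).round(0)
for dx in (-.002,0,.002):
  print(dx,'front top',back([.5322+dx+.014,-.0178,.142]),'back top',back([.5322+dx-.014,-.0178,.142]),'bot',back([.5322+dx+.014,-.0178,.112]),'tip',back([.5322+dx,-.0178,.081]))
print('plug .5325,-.0171',back([.5325,-.0171,.0675]))
E
```

```text
head front top [ 0.5463 -0.0182  0.142 ] back top [ 0.521  -0.0172  0.142 ] front bottom [ 0.5438 -0.0177  0.112 ]
plug [ 0.5327 -0.017   0.0675]
-0.002 front top [305. 210.] back top [275.  59.] bot [302. 340.] tip [285. 393.]
0 front top [307. 221.] back top [277.  69.] bot [304. 351.] tip [287. 404.]
0.002 front top [309. 232.] back top [279.  80.] bot [306. 362.] tip [289. 415.]
plug .5325,-.0171 [291. 459.]
```

>>> move_arm(moves=[[[0.0004,0.0008,-0.005,0,0],[0.0004,0.0008,-0.01,0,0],[0.0004,0.0008,-0.0125,0,0],[0.0004,0.0008,-0.014,0,0],[0.0004,0.0008,-0.015,0,0]]])

```text
clock: 13.25
eef_pos: [0.5328, -0.016, 0.1012]
tool_rot: [-0.018, 1.0, 0.0, 0.0]
ft_force: [0.5, 0.2, -0.2]
grip_width: 0.0079
grasp_force: 59.8
```

>>> move_arm(moves=[[[0,-0.0004,-0.001,0,0],[0,-0.0004,-0.002,0,0],[0,-0.0004,-0.003,0,0]]])

```text
clock: 13.62
eef_pos: [0.5328, -0.0164, 0.0983]
tool_rot: [-0.018, 1.0, 0.0, 0.0]
ft_force: [-0.6, -0.3, -0.3]
grip_width: 0.0077
grasp_force: 59.8
```

>>> move_arm(moves=[[[0,0,-0.001,0,0],[0,0,-0.002,0,0],[0,0,-0.0025,0,0],[0,0,-0.0025,0,0]]])

```text
clock: 14.12
eef_pos: [0.5328, -0.0164, 0.0958]
tool_rot: [-0.018, 1.0, -0.0, -0.0]
ft_force: [-0.3, -0.9, -0.4]
grip_width: 0.0081
grasp_force: 59.8
```

>>> move_arm(moves=[[[0,-0.0001,-0.0005,0,0],[0,-0.0001,-0.001,0,0],[0,-0.0001,-0.0015,0,0],[0,-0.0001,-0.0015,0,0]]])

```text
clock: 14.62
eef_pos: [0.5331, -0.0165, 0.0945]
tool_rot: [-0.018, 1.0, -0.0, 0.0]
ft_force: [0.2, 0.6, 1.4]
grip_width: 0.0077
grasp_force: 59.9
```

>>> move_arm(moves=[[[0,0,-0.0004,0,0],[0,0,-0.0008,0,0],[0,0,-0.0008,0,0]]])

```text
clock: 15.0
eef_pos: [0.5333, -0.0165, 0.094]
tool_rot: [-0.018, 1.0, -0.0, 0.001]
ft_force: [0.2, 1.4, 4.4]
grip_width: 0.0077
grasp_force: 60.3
```

>>> move_arm(moves=[[[-0.002,0,0,0,0],[0.002,0,0,0,0],[-0.002,0,0,0,0],[0.002,0,0,0,0],[-0.002,0,0,0,0]]])

```text
clock: 15.62
eef_pos: [0.5321, -0.0165, 0.0939]
tool_rot: [-0.018, 1.0, -0.0, 0.001]
ft_force: [3.5, 0.0, 5.4]
grip_width: 0.008
grasp_force: 60.7
```

>>> move_arm(moves=[[[0.004,0,0,0,0],[-0.001,0,0,0,0],[0.004,0,-0.0005,0,0],[-0.001,0,-0.0005,0,0],[0.002,0,-0.0005,0,0]]])

```text
clock: 16.25
eef_pos: [0.5332, -0.0165, 0.0929]
tool_rot: [-0.018, 1.0, -0.0, 0.0]
ft_force: [1.3, -0.6, 3.2]
grip_width: 0.0078
grasp_force: 60.4
```

>>> move_arm(moves=[[[-0.003,0,-0.0003,0,0],[0.002,0,-0.0003,0,0],[-0.003,0,-0.0006,0,0],[0.002,0,-0.0006,0,0],[0,0,-0.001,0,0]]])

```text
clock: 16.88
eef_pos: [0.5328, -0.0165, 0.0917]
tool_rot: [-0.018, 1.0, 0.0, -0.0]
ft_force: [2.7, -0.1, 2.6]
grip_width: 0.008
grasp_force: 60.4
```

>>> move_arm(moves=[[[-0.003,0,-0.0003,0,0],[0.002,0,-0.0003,0,0],[-0.003,0,-0.0006,0,0],[0.002,0,-0.0006,0,0],[0,0,-0.0006,0,0]]])

```text
clock: 17.5
eef_pos: [0.5325, -0.0165, 0.0907]
tool_rot: [-0.018, 1.0, 0.0, -0.001]
ft_force: [0.1, -0.6, 0.1]
grip_width: 0.0081
grasp_force: 59.9
```

>>> move_arm(moves=[[[0,0,-0.0006,0,0],[0,0,-0.0012,0,0],[0,0,-0.0018,0,0],[0,0,-0.0024,0,0],[0,0,-0.0024,0,0]]])

```text
clock: 18.12
eef_pos: [0.5332, -0.0165, 0.0893]
tool_rot: [-0.018, 1.0, -0.0, 0.0]
ft_force: [1.3, 0.9, 1.9]
grip_width: 0.0076
grasp_force: 60.2
```

>>> move_arm(moves=[[[-0.003,0,0,0,0],[0.002,0,0,0,0],[-0.003,0,-0.0003,0,0],[0.002,0,-0.0003,0,0],[0,0,-0.0006,0,0]]])

```text
clock: 18.75
eef_pos: [0.5323, -0.0165, 0.088]
tool_rot: [-0.018, 1.0, 0.0, -0.001]
ft_force: [1.9, 0.5, 2.3]
grip_width: 0.0078
grasp_force: 60.1
```

>>> move_arm(moves=[[[-0.003,0,-0.0003,0,0],[0.002,0,-0.0003,0,0],[-0.003,0,-0.0006,0,0],[0.002,0,-0.0006,0,0],[0,0,-0.0006,0,0]]])

```text
clock: 19.38
eef_pos: [0.5324, -0.0165, 0.0877]
tool_rot: [-0.018, 1.0, -0.0, -0.001]
ft_force: [0.4, -0.1, 4.8]
grip_width: 0.0076
grasp_force: 60.4
```

>>> move_arm(moves=[[[-0.003,0,0.0003,0,0],[0.003,0,0.0003,0,0],[-0.004,0,0.0,0,0],[0.003,0,0.0,0,0],[-0.003,0,-0.0003,0,0]]])

```text
clock: 20.0
eef_pos: [0.5308, -0.0165, 0.0878]
tool_rot: [-0.018, 1.0, 0.0, 0.001]
ft_force: [4.6, 1.3, 5.6]
grip_width: 0.0076
grasp_force: 60.7
```

>>> move_arm(moves=[[[0.006,0,0,0,0],[0,0,-0.0003,0,0],[0.006,0,-0.0003,0,0],[0,0,-0.0005,0,0],[0.003,0,-0.0005,0,0]]])

```text
clock: 20.62
eef_pos: [0.5328, -0.0165, 0.0872]
tool_rot: [-0.018, 1.0, -0.0, 0.0]
ft_force: [-1.0, 0.1, 6.1]
grip_width: 0.008
grasp_force: 60.5
```

>>> move_arm(moves=[[[-0.004,0,0.0003,0,0],[0.003,0,0.0003,0,0],[-0.004,0,0.0,0,0],[0.003,0,0.0,0,0],[0,0,-0.0003,0,0]]])

```text
clock: 21.25
eef_pos: [0.5326, -0.0165, 0.0865]
tool_rot: [-0.018, 1.0, -0.0, -0.001]
ft_force: [-0.2, -0.0, 6.3]
grip_width: 0.0079
grasp_force: 60.8
```

>>> move_arm(moves=[[[-0.004,0,0.0003,0,0],[0.003,0,0.0003,0,0],[-0.004,0,0.0,0,0],[0.003,0,0.0,0,0],[0,0,-0.0003,0,0]]])

```text
clock: 21.88
eef_pos: [0.5322, -0.0165, 0.0859]
tool_rot: [-0.018, 1.0, -0.0, -0.001]
ft_force: [0.8, -0.7, 3.0]
grip_width: 0.0076
grasp_force: 60.4
```

Working well; I'll keep on.

>>> move_arm(moves=[[[-0.004,0,0,0,0],[0.003,0,0,0,0],[-0.004,0,-0.0004,0,0],[0.003,0,-0.0004,0,0],[0,0,-0.0006,0,0]]])

```text
clock: 22.5
eef_pos: [0.5323, -0.0165, 0.0854]
tool_rot: [-0.018, 1.0, 0.0, -0.001]
ft_force: [1.3, -0.5, 3.4]
grip_width: 0.0077
grasp_force: 60.4
```

>>> move_arm(moves=[[[-0.004,0,0,0,0],[0.003,0,0,0,0],[-0.004,0,-0.0003,0,0],[0.003,0,-0.0003,0,0],[0,0,-0.0005,0,0]]])

```text
clock: 23.12
eef_pos: [0.5322, -0.0165, 0.0848]
tool_rot: [-0.018, 1.0, 0.0, -0.001]
ft_force: [2.2, -0.2, 1.4]
grip_width: 0.0077
grasp_force: 60.2
```

>>> move_arm(moves=[[[-0.003,0,-0.0004,0,0],[0.003,0,-0.0008,0,0],[-0.003,0,-0.0012,0,0],[0.003,0,-0.0012,0,0],[0,0,-0.0012,0,0]]])

```text
clock: 23.75
eef_pos: [0.5323, -0.0165, 0.0836]
tool_rot: [-0.018, 1.0, 0.0, -0.001]
ft_force: [0.8, 0.3, 0.1]
grip_width: 0.008
grasp_force: 60.1
```

>>> move_arm(moves=[[[-0.003,0,-0.0004,0,0],[0.003,0,-0.0008,0,0],[-0.003,0,-0.0008,0,0],[0.003,0,-0.001,0,0],[0,0,-0.001,0,0]]])

```text
clock: 24.38
eef_pos: [0.5323, -0.0165, 0.0827]
tool_rot: [-0.018, 1.0, 0.0, -0.001]
ft_force: [-0.2, -0.2, 1.1]
grip_width: 0.0078
grasp_force: 60.1
```

>>> move_arm(moves=[[[-0.003,0,-0.0003,0,0],[0.003,0,-0.0005,0,0],[-0.003,0,-0.0008,0,0],[0.003,0,-0.0008,0,0],[0,0,-0.0008,0,0]]])

```text
clock: 25.0
eef_pos: [0.5324, -0.0165, 0.0819]
tool_rot: [-0.018, 1.0, 0.0, -0.001]
ft_force: [-0.4, -0.4, 1.0]
grip_width: 0.008
grasp_force: 60.1
```

>>> move_arm(moves=[[[-0.004,0,0,0,0],[0.003,0,0,0,0],[-0.004,0,-0.0003,0,0],[0.003,0,-0.0003,0,0],[0,0,-0.0005,0,0]]])

```text
clock: 25.62
eef_pos: [0.5324, -0.0165, 0.0816]
tool_rot: [-0.018, 1.0, 0.0, -0.001]
ft_force: [-0.8, 0.1, 1.5]
grip_width: 0.0079
grasp_force: 60.3
```

>>> move_arm(moves=[[[-0.004,0,0,0,0],[0.003,0,0,0,0],[-0.004,0,-0.0003,0,0],[0.003,0,-0.0003,0,0],[0,0,-0.0004,0,0]]])

```text
clock: 26.25
eef_pos: [0.5325, -0.0165, 0.0813]
tool_rot: [-0.018, 1.0, -0.0, -0.001]
ft_force: [-0.8, 0.4, 3.5]
grip_width: 0.0077
grasp_force: 60.5
```

>>> move_arm(moves=[[[-0.004,0,0,0,0],[0.003,0,0,0,0],[-0.004,0,-0.0003,0,0],[0.003,0,-0.0003,0,0],[0,0,-0.0005,0,0]]])

```text
clock: 26.88
eef_pos: [0.5325, -0.0165, 0.081]
tool_rot: [-0.018, 1.0, -0.0, -0.001]
ft_force: [-0.9, 0.2, 5.3]
grip_width: 0.0075
grasp_force: 60.8
```

>>> move_arm(moves=[[[-0.004,0,0.0002,0,0],[0.003,0,0.0002,0,0],[-0.004,0,0,0,0],[0.003,0,0,0,0],[0,0,-0.0004,0,0]]])

```text
clock: 27.5
eef_pos: [0.5326, -0.0165, 0.0806]
tool_rot: [-0.018, 1.0, 0.0, -0.001]
ft_force: [-0.3, 0.2, 5.6]
grip_width: 0.0078
grasp_force: 60.9
```

>>> move_arm(moves=[[[-0.004,0,0.0002,0,0],[0.003,0,0.0002,0,0],[-0.004,0,0,0,0],[0.003,0,0,0,0],[0,0,-0.0004,0,0]]])

```text
clock: 28.12
eef_pos: [0.5325, -0.0165, 0.0801]
tool_rot: [-0.018, 1.0, -0.0, -0.001]
ft_force: [-0.2, -0.7, 6.0]
grip_width: 0.0079
grasp_force: 60.9
```

>>> move_arm(moves=[[[-0.004,0,0.0002,0,0],[0.003,0,0.0002,0,0],[-0.004,0,0,0,0],[0.003,0,0,0,0],[0,0,-0.0005,0,0]]])

```text
clock: 28.75
eef_pos: [0.5323, -0.0165, 0.0792]
tool_rot: [-0.018, 1.0, 0.0, -0.001]
ft_force: [0.2, 0.5, 4.5]
grip_width: 0.0075
grasp_force: 60.7
```

>>> move_arm(moves=[[[-0.004,0,0.0002,0,0],[0.003,0,0.0002,0,0],[-0.004,0,0,0,0],[0.003,0,0,0,0],[0,0,-0.0005,0,0]]])

```text
clock: 29.38
eef_pos: [0.5322, -0.0165, 0.0788]
tool_rot: [-0.018, 1.0, 0.0, -0.001]
ft_force: [0.4, -0.6, 4.3]
grip_width: 0.0081
grasp_force: 60.6
```

>>> move_arm(moves=[[[-0.004,0,0.0002,0,0],[0.003,0,0.0002,0,0],[-0.004,0,0,0,0],[0.003,0,0,0,0],[0,0,-0.0005,0,0]]])

```text
clock: 30.0
eef_pos: [0.5322, -0.0165, 0.0783]
tool_rot: [-0.018, 1.0, -0.0, -0.001]
ft_force: [0.8, 0.8, 3.9]
grip_width: 0.0078
grasp_force: 60.6
```

>>> move_arm(moves=[[[-0.004,0,0,0,0],[0.003,0,0,0,0],[-0.004,0,-0.0004,0,0],[0.003,0,-0.0004,0,0],[0,0,-0.0007,0,0]]])

```text
clock: 30.62
eef_pos: [0.5321, -0.0165, 0.0775]
tool_rot: [-0.018, 1.0, 0.0, -0.001]
ft_force: [0.6, -0.2, 2.8]
grip_width: 0.0082
grasp_force: 60.4
```

>>> move_arm(moves=[[[-0.004,0,0,0,0],[0.003,0,0,0,0],[-0.004,0,-0.0004,0,0],[0.003,0,-0.0004,0,0],[0,0,-0.0007,0,0]]])

```text
clock: 31.25
eef_pos: [0.5321, -0.0165, 0.0769]
tool_rot: [-0.018, 1.0, 0.0, -0.001]
ft_force: [-0.4, -0.9, 3.0]
grip_width: 0.0076
grasp_force: 60.4
```

>>> move_arm(moves=[[[-0.003,0,-0.0002,0,0],[0.003,0,-0.0004,0,0],[-0.003,0,-0.0006,0,0],[0.003,0,-0.0008,0,0],[0,0,-0.0008,0,0]]])

```text
clock: 31.88
eef_pos: [0.5322, -0.0165, 0.076]
tool_rot: [-0.018, 1.0, 0.0, -0.001]
ft_force: [-1.1, 0.6, 1.0]
grip_width: 0.0079
grasp_force: 60.1
```

>>> move_arm(moves=[[[0,0,-0.0005,0,0],[0,0,-0.001,0,0],[0,0,-0.001,0,0]]])

```text
clock: 32.25
eef_pos: [0.5325, -0.0165, 0.0753]
tool_rot: [-0.018, 1.0, 0.0, -0.0]
ft_force: [-2.4, 0.1, 2.3]
grip_width: 0.0076
grasp_force: 60.2
```

>>> move_arm(moves=[[[0,0,-0.0003,0,0],[0,0,-0.0006,0,0],[0,0,-0.0006,0,0]]])

```text
clock: 32.62
eef_pos: [0.5327, -0.0165, 0.0749]
tool_rot: [-0.018, 1.0, -0.0, -0.0]
ft_force: [-2.5, -0.5, 4.0]
grip_width: 0.0081
grasp_force: 60.3
```

>>> move_arm(moves=[[[-0.003,0,0,0,0],[0.002,0,0,0,0],[-0.003,0,-0.0003,0,0],[0.002,0,-0.0003,0,0],[0,0,-0.0005,0,0]]])

```text
clock: 33.25
eef_pos: [0.5325, -0.0165, 0.0746]
tool_rot: [-0.018, 1.0, -0.0, -0.0]
ft_force: [-1.3, 0.3, 5.1]
grip_width: 0.0077
grasp_force: 60.8
```

>>> move_arm(moves=[[[0,0,-0.0003,0,0],[0,0,-0.0005,0,0],[0,0,-0.0005,0,0]]])

```text
clock: 33.62
eef_pos: [0.5327, -0.0165, 0.0745]
tool_rot: [-0.018, 1.0, -0.0, -0.0]
ft_force: [-2.4, 0.5, 7.9]
grip_width: 0.0077
grasp_force: 60.9
```

>>> move_arm(moves=[[[-0.004,0,0,0,0],[0.003,0,0,0,0],[-0.004,0,0,0,0],[0.003,0,0,0,0],[0,0,0,0,0]]])

```text
clock: 34.25
eef_pos: [0.5324, -0.0165, 0.0743]
tool_rot: [-0.018, 1.0, -0.0, -0.001]
ft_force: [-1.6, -0.4, 7.5]
grip_width: 0.0081
grasp_force: 61.2
```

```bash
python3 - <<'E'
from h import *
o=monitor.get_obs(); print(o['eef_pos'],o['ft_force'],o['joint_pos'])
s=cam('scene')
mont([(s,326,240,20)],'m8.png',tw=600,cols=1)
E
```

```text
[ 0.5324054  -0.01653983  0.07430478] [-1.57046635 -0.37890022  7.45942624] [-3.09617369e-02  4.25349156e-01 -1.63826328e-01  9.83466556e-01
 -1.65882355e-04 -6.61138168e-02]
```

View pics/m8.png

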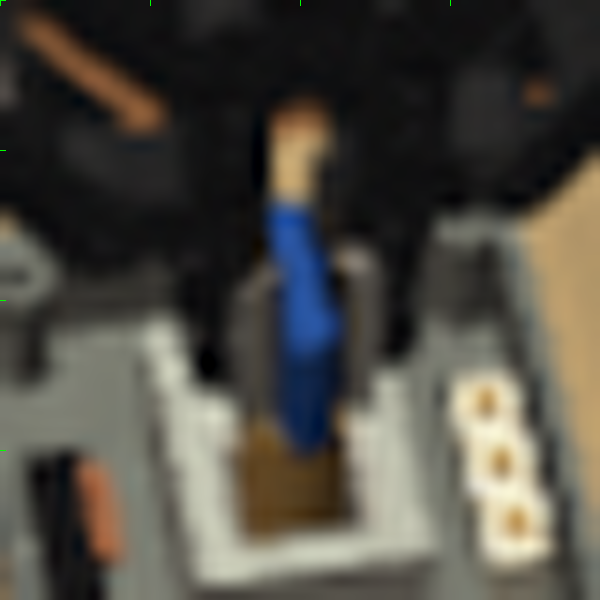

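The head now sits right over the key face, and rocking no longer changes its height, so the key is home. Next is the clockwise turn.

>>> move_arm(moves=[[[0,0,0.0002,0,0],[0,0,0.0002,-6,0],[0,0,0.0002,-13,0],[0,0,0.0002,-20,0],[0,0,0.0002,-25,0]]])

```text
clock: 34.92
eef_pos: [0.5326, -0.0165, 0.0743]
tool_rot: [0.201, 0.98, -0.0, -0.001]
ft_force: [-2.1, -0.2, 8.8]
grip_width: 0.0082
grasp_force: 61.0
```

>>> move_arm(moves=[[[0,0,0,-6,0],[0,0,0,-12,0],[0,0,0,-18,0],[0,0,0,-24,0],[0,0,0,-30,0]]])

```text
clock: 35.55
eef_pos: [0.5327, -0.0166, 0.0743]
tool_rot: [0.448, 0.894, -0.0, -0.0]
ft_force: [-1.9, -0.1, 7.4]
grip_width: 0.0077
grasp_force: 61.0
```

>>> move_arm(moves=[[[0,0,0.0001,-6,0],[0,0,0.0002,-12,0],[0,0,0.0003,-18,0],[0,0,0.0003,-24,0],[0,0,0.0003,-30,0]]])

```text
clock: 36.17
eef_pos: [0.5327, -0.0167, 0.0744]
tool_rot: [0.664, 0.748, -0.001, -0.0]
ft_force: [-1.3, -0.8, 6.5]
grip_width: 0.0077
grasp_force: 60.8
```

>>> move_arm(moves=[[[0,0,0,-6,0],[0,0,0,-12,0],[0,0,0,-17,0],[0,0,0,-17,0],[0,0,0,-17,0]]])

```text
clock: 36.8
eef_pos: [0.5325, -0.0168, 0.0744]
tool_rot: [0.766, 0.643, -0.001, -0.0]
ft_force: [-0.3, -0.6, 5.9]
grip_width: 0.008
grasp_force: 60.8
```

```bash
python3 - <<'E'
from h import *
o=monitor.get_obs(); print(o['eef_pos'],o['ft_force'],o['ft_torque'],o['joint_pos'],o['tool_rot'],o['clock'])
s=cam('scene')
mont([(s,326,240,20)],'m9.png',tw=600,cols=1)
E
```

```text
[ 0.53253573 -0.01681036  0.07438788] [-0.28747272 -0.61226194  5.92130441] [-0.1575606   0.29660823  0.01682527] [-3.11362017e-02  4.25273286e-01 -1.63696677e-01  9.83352444e-01
 -7.37227410e-04  1.71402417e+00] [ 7.65989707e-01  6.42852278e-01 -8.14566764e-04 -2.33639454e-04] 36.8
```

View pics/m9.png

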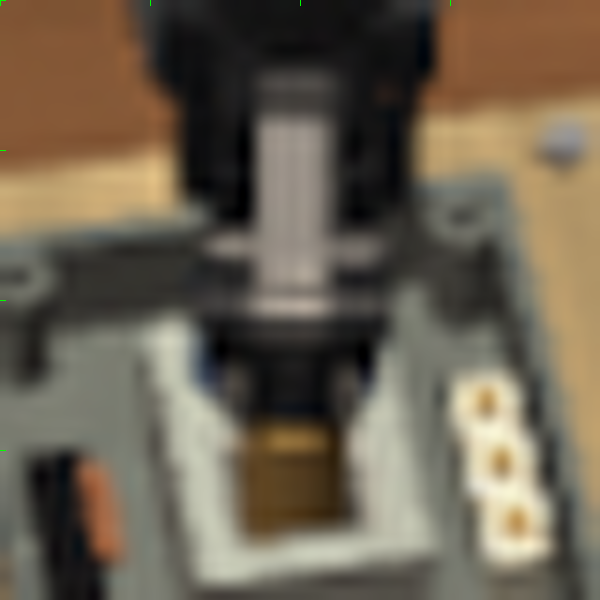

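The gripper and key are turned about 102°, the fingers are clear of the cylinder, and the downward push is about 6 N. Handing in.

```bash
python3 -c "
from h import *
print(job.job_done())"
```

```text
the job is handed in; nothing more can be done
None
```

I handed the job in: the cylinder stands home in the smallest switch box, and the blue key is in up to its shoulder and held turned about 102° clockwise, so allowing for play the plug should be at about 90°; no pass/fail result came back.

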